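# Find the case with the steel gauge by weight and post it in the return box

### The job

One of the three look-alike closed cassette cases in the wooden rack holds the steel head-alignment gauge and is clearly heavier than the two with ordinary cassettes: find it by lifting. Post that case end first through the slot in the sloping front of the grey return box, pushing it right in so that the sprung dust flap shuts behind it; the slot takes it only short end first and on edge, so you will need to put it down on the desk in between and take it again by one end. Leave the other two cases standing in the rack, and leave everything else on the desk where it is.

Things in the scene. Friction and masses are not known exactly. Their poses are not given: they have to be found in the camera images.
- case_a: Closed cassette case, 69 x 108 x 17 mm. The three cases look exactly alike. Frame: x along the 69 mm, y along the 108 mm, z through the 17 mm; origin at the centre of one 69 x 108 face, the case's middle 8.4 mm from it along +z. At the start it stands on a long edge in a groove of the rack: x up, y along the groove, bottom edge 12 mm and top edge 81 mm above the desk.
- case_b: The same case again, frame as case_a. Two of the three hold an ordinary cassette (about 0.07 kg in all), one the steel gauge (about 0.23 kg in all), each up to 15 percent off. Which case stands in which groove changes.
- case_c: The same case again, frame and weights as told for case_a and case_b.
- rack: Fixed wooden rack, 138 x 166 x 70 mm. Origin: centre of its underside, on the desk; x along the three grooves, y across, z up. Groove centres at y = -52, 0, +52 mm; grooves 20 mm wide, floor 12 mm and wood between them 36 mm above the desk. 10 mm boards, 70 mm high, close the grooves' ends (118 mm free between), so a case can be taken there only from above, by its top edge.
- drop_box: Fixed grey steel return box, 210 mm deep (x), 150 wide (y), 235 high. Origin: centre of its underside, on the desk; +x points inward from its front, z up. The front is upright to 105 mm, then slopes back at 45 degrees to the top and carries the slot. Hollow inside; a slide plate leads from the slot's lower end down to the floor at 45 degrees. Free desk in front of it.
- slot (a point): Centre of the slot, on the outer sloping face, 170 mm above the desk; axes as the box. The slot is 84 mm long up the slope (along the box's +x and +z equally) and 36 mm wide (box y). The way in is square to the slope: inward and down at 45 degrees (along the box's +x and -z equally). A case fits only short end first, its 69 mm along the slot.
- flap (a joint): Sprung steel dust flap inside the slot, hinged along its left (+y) side, 10 mm outside the slot's edge. 0 = shut, 1.45 rad = swung fully inward. A case opens it with 1 to 3 N. It rests on the case and springs shut when the case's tail is some 45 mm inside. A case let go with over half of it inside mostly slides in by itself; one that sticks needs a push on its tail, as with closed fingers.
- player: Portable cassette player, 95 x 128 x 27 mm, lying left of the rack. Origin: centre of its underside. A bystander: leave it where it is (more than 30 mm of movement fails).
- roll_yellow: Roll of tape lying flat behind the rack, 108 mm across, 13 mm high. Origin: centre of its underside. A bystander: leave it where it is (more than 30 mm of movement fails).
- splicing_block: Splicing block, a bar 26 x 115 x 13 mm, lying at the right front corner of the desk. Origin: centre of its underside. A bystander: leave it where it is (more than 30 mm of movement fails).
- swab_tub: Tub with a lid, 50 mm across, 56 mm high, left of the rack. Origin: centre of its underside. A bystander: leave it where it is (more than 30 mm of movement fails).

How it is judged:
By the outcome, as a careful person would: the job done as asked, in the order asked, and still so for the second after the job is handed in, with the robot touching nothing.
It also fails if it takes over 72 s, if anything falls off the work surface, if the arm or the gripper's body presses on something with over 40 N, if the wrist force passes 120 N, or if a joint passes its speed limit or range.

### The arm

A 6-joint arm with a two-finger parallel gripper is mounted at the origin on a cart in front of the work surface, level with it; the furniture and walls round the work are solid. World frame = base frame: x ahead of the robot, y to its left, z up, the work surface at z = 0. Lengths are in m, angles in degrees, forces in N, time in s.
With the tool pointing down it reaches from about 0.275 to 0.75 m from the base axis. Payload 10.2 kg.
Tool frame: the origin (TCP) lies on the centre line of the jaws, within the pads' length; the fingertips stand 11 mm ahead of it and the grasp point (between the pads) lies 8 mm behind it; z points along the fingers, y is the direction in which the jaws open and shut (so a half turn about z gives the same grasp; the last joint's range is limited). The gripper opens to 85 mm and grips with 20 to 120 N. Pads are 22 mm wide; open, the fingers measure 114 mm over their backs; the gripper's body (76 mm by 85 mm) begins 54 mm behind the grasp point. The pads swing forward as they close: fully open they stand 13 mm farther back than shut.
Start: joints at [54.695, 17.928, 85.812, -0, 76.261, -12.8], TCP at [0.201, 0.485, 0.242] pointing down, gripper open.
Joint ranges: [-168.41, 168.41], [-55.51, 124.54], [10.69, 146.95], [-70.63, 250.63], [1, 178], [-165.06, 165.06]. Speed limits (degrees/s): [136.94, 136.94, 172.46, 180, 180, 180].

### API

Orientations are given as [roll, pitch, yaw] about the fixed x, y, z axes, in that order (R = Rz(yaw) Ry(pitch) Rx(roll)).
In Python, from cell import r gives the robot as it stands. The module is installed in compiled form; this text tells all that it offers.
- The arm moves only by the tool play_rows, never from a script. Its argument "plan" is a list of rows, each an object with "travel": the shift along the tool's x, y, z in cm, a list of three; "rotation": the turn, a rotation vector about the tool's x, y, z in degrees, a list of three. In form: [{"travel": [dx, dy, dz], "rotation": [ax, ay, az]}, ...]. A call has 1 to 12 rows; each row is the pose to reach, as a shift and turn from the pose commanded when the call began, along the tool's axes at that moment; what a row does not reach only later rows make up. A row lasts 1/8 s, in which the tool goes at most 62.5 mm and 10.7 degrees, less where a joint would pass 70% of its speed; a pose out of reach is approached as far as the arm can. A call with a gripper value outside its range is refused whole. "jaw" is the opening, from 0 (shut) to 1 (fully open), set as the call begins (left out, the last holds). The fingers move at their own pace and stop on an object; "squeeze" is the grip in N (left out, the last holds). Time passes only in rows, so rows that repeat a pose let the fingers close. It gives the time, the measured TCP pose, the force and the opening at its end, in the units of the state.
- r.read_state(): the state, without advancing time (a new reading comes with each control period).
- r.snapshot(name): name is "side" or "top" or "wrist"; returns the picture (400x640x3 uint8, red, green, blue); there is no depth.
- r.camera_model(name): a dict with "K" (3x3 intrinsics, pixels), "R" (3x3) and "t" (3): a world point X has camera coordinates R X + t; the wrist camera has in their place "hand_eye" (4x4, takes a point from camera to tool coordinates, whose origin is the TCP and whose axes are the flange's). Camera axes: x right, y down, z forward; pixel columns grow to the right and rows downward; lengths in m; the calibration is good to about 2 mm. A picture is of the moment at which its call begins: read the wrist's pose just before it. camera_model takes no time and is no camera call.
- r.sign_off(): hands the job in, once; it reports no verdict.
Trained networks look in the newest picture that a camera, given by its name, has taken for a name from the list of things; names that differ only in an ending like _2 or _b are one class to them, and where a whole thing is asked for, a point or a joint stands for the part that bears it (a point fixed in the world has none). Each returns a list of dicts, best first, with "score" (0 to 1); they miss things now and then, are a little off and sometimes report something else, mostly with a low value. They report only what shows in the picture. A call takes as long as a camera call.
- r.look_for(query, camera): "extent" ([centre column, centre row, width, height] in pixels, round what is visible of it).
- r.cut_out(query, camera): "region" (400x640 bool, what is visible of it) and "extent" ([centre column, centre row, width, height] in pixels, round what is visible of it).
- r.pinpoint(query, camera): "point" ([row, column] in pixels: a listed point, or the origin of a listed thing).
The state is a dict: "time": time; "joint_positions": joint angles; "qd": joint speeds; "joint_torque": joint torques, N m; "eef_pos": TCP position; "orientation": TCP orientation; "force": force on the tool from outside, world axes, zero at the start; "torque": the same for the moment, N m; "opening": finger opening in m.
Only numpy, scipy, OpenCV 4.12 (cv2) and the standard library are available. Lean on these libraries where they do the work, as an engineer would, in place of code of your own. Each camera call takes 0.05 s, during which the arm holds its last target.

## Working session

There is one attempt and no reset: what is moved stays moved. The work goes in short steps, Python scripts to look and compute and a tool call to move; the robot and the scene stay as the last step left them, time stands still between calls to the robot, and variables do not carry over. Pictures are saved under pics/ and viewed, and the job is handed in when it is done.

Besides the shell and the picture viewer there is one more tool, called after "Call:" as name(argument=value, ...) on one line, values as JSON. play_rows: Moves the arm, as the interface text tells. Its arguments: {"type":"object","properties":{"plan":{"type":"array","items":{"type":"object","properties":{"travel":{"type":"array","items":{"type":"number"}},"rotation":{"type":"array","items":{"type":"number"}}}}},"jaw":{"type":"number"},"squeeze":{"type":"number"}},"required":["plan"]}

```bash
mkdir -p pics; cat > h.py <<'E'
from cell import r
import cv2, numpy as np
from scipy.spatial.transform import Rotation as Ro
def save(n,f):
    im=r.snapshot(n); cv2.imwrite('pics/'+f,im[:,:,::-1]); return im
def cam(n):
    c=r.camera_model(n); K=np.array(c['K'])
    if n=='wrist':
        s=r.read_state(); H=np.array(c['hand_eye']); T=np.eye(4)
        T[:3,:3]=Ro.from_euler('xyz',s['orientation'],degrees=True).as_matrix(); T[:3,3]=s['eef_pos']
        M=np.linalg.inv(T@H); return K,M[:3,:3],M[:3,3]
    return K,np.array(c['R']),np.array(c['t'])
def ray(n,u,v):
    K,R,t=cam(n); d=R.T@np.linalg.inv(K)@np.array([u,v,1.]); return -R.T@t,d
def onz(n,u,v,z):
    o,d=ray(n,u,v); return o+d*(z-o[2])/d[2]
def proj(n,X):
    K,R,t=cam(n); p=K@(R@np.array(X).T+t[:,None]); return (p[:2]/p[2]).T
E
python3 - <<'E'
from h import *
for n in ['top','side','wrist']: save(n,n+'0.png')
print(r.read_state())
for q in ['case_a','rack','drop_box','slot','player','roll_yellow','splicing_block','swab_tub']:
    print(q,[(np.round(d['point'],1).tolist(),round(d['score'],2)) for d in r.pinpoint(q,'top')][:4],[(np.round(d['point'],1).tolist(),round(d['score'],2)) for d in r.pinpoint(q,'side')][:4])
for n in ['top','side']:
    c=r.camera_model(n);print(n,c['K'],-np.array(c['R']).T@c['t'])
print(r.camera_model('wrist'))
E
```

```text
{'time': 0.15, 'joint_positions': array([ 5.46940816e+01,  1.79526440e+01,  8.58427362e+01, -1.33945699e-03,
        7.62611682e+01, -1.27997857e+01]), 'qd': array([ 0.0123931 , -0.11374774, -0.19699083,  0.06732967,  0.07277006,
        0.14540798]), 'joint_torque': array([ 9.24266787e-04, -4.12366176e+01, -2.59799480e+01, -1.82409967e-04,
        3.22137668e-03, -7.77802057e-06]), 'eef_pos': array([0.20087099, 0.48485984, 0.24186987]), 'orientation': array([-1.79944569e+02, -1.12595261e-02,  1.57494181e+02]), 'force': array([-0.51304491,  0.43628431, -0.01829562]), 'torque': array([-0.01850064, -0.03964864,  0.04673662]), 'opening': 0.08525517960750569}
case_a [([235.1, 292.5], 0.79), ([236.6, 307.3], 0.63), ([236.1, 326.5], 0.56)] [([235.1, 349.0], 0.62), ([245.9, 350.7], 0.61), ([224.5, 348.1], 0.52)]
rack [([237.2, 307.3], 0.74), ([176.3, 290.3], 0.3)] [([251.9, 353.2], 0.87)]
drop_box [([183.2, 401.8], 0.8)] [([203.1, 289.1], 0.83), ([303.4, 374.0], 0.45)]
slot [([192.7, 406.6], 0.62), ([176.6, 290.2], 0.36)] [([154.0, 297.9], 0.96)]
player [([243.1, 236.6], 0.98)] [([302.7, 37
[... 347 characters left out ...]
15041  1.64410507]
side [[482.13600545   0.         321.30795826]
 [  0.         482.13600545 202.33824171]
 [  0.           0.           1.        ]] [0.59876141 1.14900681 0.69548818]
{'K': array([[295.6281706 ,   0.        , 320.4841659 ],
       [  0.        , 295.6281706 , 199.10051788],
       [  0.        ,   0.        ,   1.        ]]), 'hand_eye': array([[ 8.68621387e-04, -9.64172496e-01, -2.65274656e-01,
         6.61299757e-02],
       [ 9.99999586e-01,  7.65179879e-04,  4.93283587e-04,
         4.61137993e-04],
       [-2.72627638e-04, -2.65274974e-01,  9.64172761e-01,
        -1.31287599e-01],
       [ 0.00000000e+00,  0.00000000e+00,  0.00000000e+00,
         1.00000000e+00]])}
```

```bash
python3 - <<'E'
import cv2
a=cv2.imread('pics/top0.png');cv2.imwrite('pics/t0c.png',cv2.resize(a[140:300,170:480],None,fx=2.58,fy=2.58,interpolation=cv2.INTER_CUBIC))
E
```

```text
(no output)
```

View pics/side0.png

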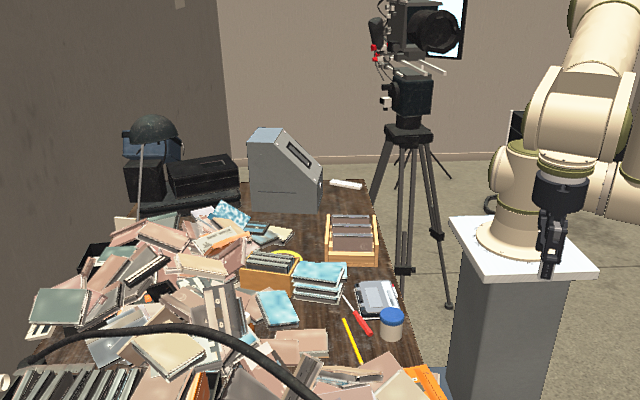

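View pics/t0c.png

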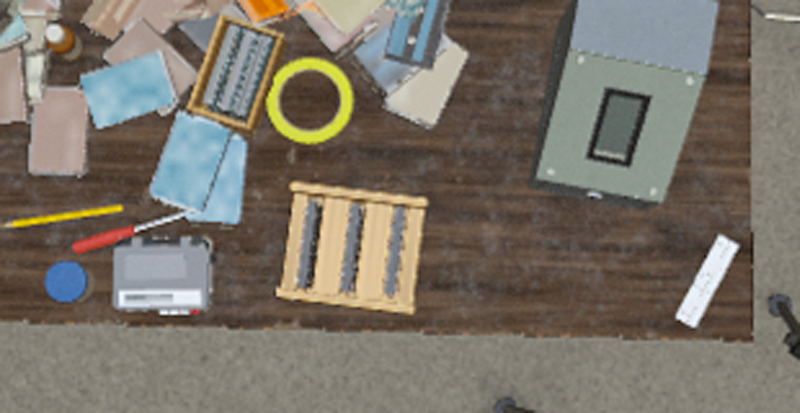

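View pics/top0.png

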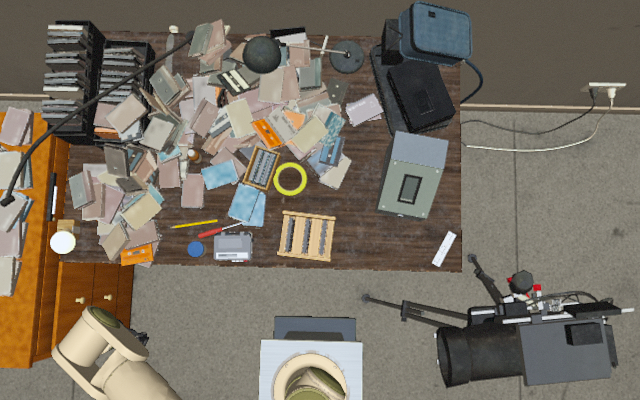

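```bash
python3 - <<'E'
from h import *
c=lambda u,v,z: onz('top',170+u/2.58,140+v/2.58,z)
def show(n,p): print(n,np.round(p,3))
for p in [(292,183),(428,202),(277,292),(414,312)]: show('rack70',c(*p,.07))
for p in [(535,178),(662,203)]: show('box105',c(*p,.105))
for p in [(572,52),(708,75)]: show('box235',c(*p,.235))
# slot corners
for p in [(605,90),(650,94),(586,158),(632,165)]: show('slot',c(*p,.17))
show('slotnet',onz('top',406.6,192.7,.17))
# triangulate slot top+side
o1,d1=ray('top',406.6,192.7);o2,d2=ray('side',297.9,154)
A=np.c_[d1,-d2];s=np.linalg.lstsq(A,o2-o1,rcond=None)[0];print(o1+d1*s[0],o2+d2*s[1])
for p in [(292.5,235.1),(307.3,236.6),(326.5,236.1)]: show('case',onz('top',*p,.05))
show('roll',onz('top',288.6,178.3,0.));show('player',onz('top',236.6,243.1,.0));show('spl',onz('top',440.4,251.9,0));show('tub',onz('top',200.5,249.7,0))
show('edge',onz('top',310,267,0))
E
```

```text
rack70 [0.546 0.096 0.07 ]
rack70 [ 0.528 -0.067  0.07 ]
rack70 [0.416 0.11  0.07 ]
rack70 [ 0.397 -0.053  0.07 ]
box105 [ 0.555 -0.19   0.105]
box105 [ 0.53  -0.339  0.105]
box235 [ 0.677 -0.215  0.235]
box235 [ 0.656 -0.362  0.235]
slot [ 0.649 -0.261  0.17 ]
slot [ 0.646 -0.312  0.17 ]
slot [ 0.571 -0.241  0.17 ]
slot [ 0.564 -0.292  0.17 ]
slotnet [ 0.597 -0.268  0.17 ]
[ 0.59547906 -0.26655528  0.17795037] [ 0.60792453 -0.26724399  0.180064  ]
case [0.474 0.066 0.05 ]
case [0.47 0.02 0.05]
case [ 0.473 -0.039  0.05 ]
roll [0.662 0.088 0.   ]
player [0.447 0.248 0.   ]
spl [ 0.436 -0.403  0.   ]
tub [0.423 0.362 0.   ]
edge [0.377 0.01  0.   ]
```

```bash
cat >> h.py <<'E'
def rel(pos,R,base=None):
    """travel cm / rotvec deg to reach target from pose (default measured)"""
    s=r.read_state()
    p0=np.array(s['eef_pos']);R0=Ro.from_euler('xyz',s['orientation'],degrees=True)
    if base is not None: p0,R0=base
    t=R0.inv().apply(np.array(pos)-p0)*100; w=(R0.inv()*R).as_rotvec(degrees=True)
    print('travel',np.round(t,2).tolist(),'rot',np.round(w,2).tolist(),'rows',max(np.linalg.norm(t)/6.25,np.linalg.norm(w)/10.7).round(1))
def down(yaw): return Ro.from_euler('xyz',[180,0,yaw],degrees=True)
def tilt(yaw,el):
    """tool z forward along heading yaw, el deg below horizontal; tool x on upper/forward side; el=90 -> down(yaw)"""
    a=np.radians(yaw);e=np.radians(el)
    z=np.array([np.cos(e)*np.cos(a),np.cos(e)*np.sin(a),-np.sin(e)])
    x=np.array([np.sin(e)*np.cos(a),np.sin(e)*np.sin(a),np.cos(e)])
    return Ro.from_matrix(np.c_[x,np.cross(z,x),z])
def st():
    s=r.read_state();print(round(s['time'],2),np.round(s['eef_pos'],4),np.round(s['orientation'],2),'q',np.round(s['joint_positions'],1),'F',np.round(s['force'],2),'T',np.round(s['torque'],2),'op',round(s['opening'],4))
E
python3 - <<'E'
from h import *
print((tilt(-6,90)*down(-6).inv()).magnitude())
rel([.48,.022,.26],down(-6.3))
E
```

```text
1.3762118397148e-16
travel [-43.5, -32.1, -1.77] rot [0.0, 0.0, 163.8] rows 15.3
```

Call:
play_rows(plan=[{"travel": [-43.5,-32.1,-1.8],"rotation": [0,0,163.8]},{"travel": [-43.5,-32.1,-1.8],"rotation": [0,0,163.8]},{"travel": [-43.5,-32.1,-1.8],"rotation": [0,0,163.8]},{"travel": [-43.5,-32.1,-1.8],"rotation": [0,0,163.8]},{"travel": [-43.5,-32.1,-1.8],"rotation": [0,0,163.8]},{"travel": [-43.5,-32.1,-1.8],"rotation": [0,0,163.8]},{"travel": [-43.5,-32.1,-1.8],"rotation": [0,0,163.8]},{"travel": [-43.5,-32.1,-1.8],"rotation": [0,0,163.8]},{"travel": [-43.5,-32.1,-1.8],"rotation": [0,0,163.8]},{"travel": [-43.5,-32.1,-1.8],"rotation": [0,0,163.8]},{"travel": [-43.5,-32.1,-1.8],"rotation": [0,0,163.8]},{"travel": [-43.5,-32.1,-1.8],"rotation": [0,0,163.8]}], jaw=0.47, squeeze=40)

```text
time: 2.45
eef_pos: [0.48, 0.0218, 0.2603]
orientation: [-180.0, 0.0, 28.2]
force: [0.4, 0.8, -0.1]
opening: 0.0402
```

```bash
python3 - <<'E'
from h import *
st();rel([.48,.022,.26],down(-6.3))
E
```

```text
2.45 [0.48   0.0218 0.2603] [-180.      0.     28.21] q [-11.4  11.5  91.4  -0.   77.1  50.4] F [ 0.43  0.75 -0.1 ] T [0.07 0.03 0.01] op 0.0402
travel [0.01, -0.02, 0.03] rot [-0.0, 0.0, 34.51] rows 3.2
```

Call:
play_rows(plan=[{"travel": [0,0,0],"rotation": [0,0,34.5]},{"travel": [0,0,0],"rotation": [0,0,34.5]},{"travel": [0,0,0],"rotation": [0,0,34.5]},{"travel": [0,0,0],"rotation": [0,0,34.5]},{"travel": [0,0,0],"rotation": [0,0,34.5]}])

```text
time: 3.08
eef_pos: [0.48, 0.0219, 0.2603]
orientation: [180.0, -0.0, -5.9]
force: [-0.3, -0.2, -0.2]
opening: 0.0402
```

```bash
python3 - <<'E'
from h import *
st(); im=save('wrist','w1.png')
for q in ['case_a','rack','drop_box','slot']:
    print(q,[(np.round(d['point'][::-1],1).tolist(),round(d['score'],2)) for d in r.pinpoint(q,'wrist')][:4])
print([(np.round(d['extent'],1).tolist(),round(d['score'],2)) for d in r.look_for('case_a','wrist')])
E
```

```text
3.08 [0.48   0.0219 0.2603] [180.    -0.    -5.89] q [-11.4  11.5  91.4  -0.   77.1  84.5] F [-0.28 -0.2  -0.23] T [-0.01 -0.01  0.03] op 0.0402
case_a [([282.9, 187.3], 0.87), ([327.0, 184.9], 0.78), ([374.1, 181.8], 0.73)]
rack [([316.8, 173.2], 0.62)]
drop_box [([566.7, 3.6], 0.9)]
slot []
[([274.6, 185.6, 27.3, 94.4], 0.94), ([319.2, 184.2, 14.6, 97.4], 0.81), ([363.6, 182.3, 20.4, 92.3], 0.58), ([562.8, 51.5, 154.5, 103.0], 0.34)]
```

View pics/w1.png

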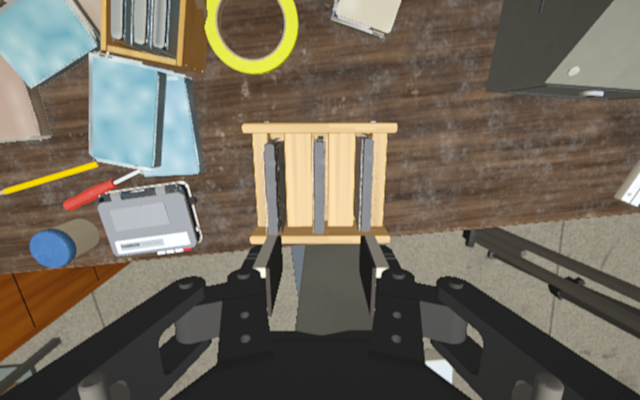

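```bash
python3 - <<'E'
import cv2
a=cv2.imread('pics/w1.png');cv2.imwrite('pics/w1c.png',cv2.resize(a[110:255,230:410],None,fx=4,fy=4,interpolation=cv2.INTER_CUBIC))
E
```

```text
(no output)
```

View pics/w1c.png

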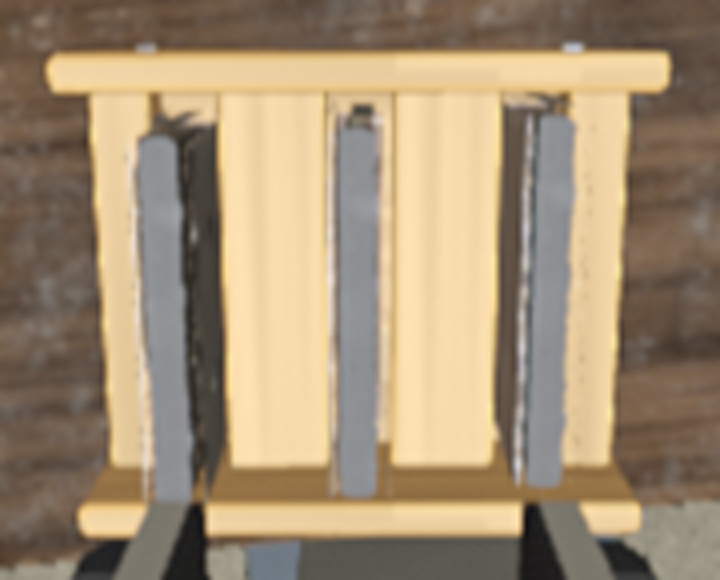

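```bash
python3 - <<'E'
from h import *
c=lambda p,z: onz('wrist',230+p[0]/4,110+p[1]/4,z)
for a,b in [((158,137),(175,498)),((357,127),(357,495)),((556,115),(545,487))]:
    A,B=c(a,.081),c(b,.081); print(np.round(A,4),np.round(B,4),'mid',np.round((A+B)/2,4),'len',np.linalg.norm(A-B).round(4),'yaw',np.degrees(np.arctan2((A-B)[1],(A-B)[0])).round(2))
for p in [(47,54),(670,54),(78,537),(641,537)]: print('rack',np.round(c(p,.07),4))
Q=[c(p,.07) for p in [(47,54),(670,54),(78,537),(641,537)]];print(np.mean(Q,0))
d=Q[1]-Q[0];print(np.degrees(np.arctan2(-d[0],-d[1])), np.linalg.norm(d))
d=Q[3]-Q[2];print(np.degrees(np.arctan2(-d[0],-d[1])), np.linalg.norm(d))
E
```

```text
[0.5269 0.0705 0.081 ] [0.427  0.0805 0.081 ] mid [0.477  0.0755 0.081 ] len 0.1004 yaw -5.74
[0.5242 0.0189 0.081 ] [0.4227 0.0294 0.081 ] mid [0.4734 0.0242 0.081 ] len 0.102 yaw -5.91
[ 0.522  -0.0325  0.081 ] [ 0.4197 -0.0234  0.081 ] mid [ 0.4708 -0.0279  0.081 ] len 0.1026 yaw -5.08
rack [0.5505 0.0984 0.07  ]
rack [ 0.5338 -0.0649  0.07  ]
rack [0.4135 0.113  0.07  ]
rack [ 0.3966 -0.0519  0.07  ]
[0.47357627 0.02364952 0.07      ]
5.848910214103662 0.16418506401285388
5.841715083871613 0.16577261665568063
```

```bash
python3 - <<'E'
from h import *
rel([.469,-.028,.13],down(-5.85));rel([.469,-.028,.060],down(-5.85))
E
```

```text
travel [-0.58, 5.08, 13.03] rot [-0.0, -0.0, -0.05] rows 2.2
travel [-0.58, 5.08, 20.03] rot [-0.0, -0.0, -0.05] rows 3.3
```

Call:
play_rows(plan=[{"travel": [-0.6,5.1,13],"rotation": [0,0,-0.4]},{"travel": [-0.6,5.1,13],"rotation": [0,0,-0.4]},{"travel": [-0.6,5.1,13],"rotation": [0,0,-0.4]},{"travel": [-0.6,5.1,16],"rotation": [0,0,-0.4]},{"travel": [-0.6,5.1,18],"rotation": [0,0,-0.4]},{"travel": [-0.6,5.1,20],"rotation": [0,0,-0.4]},{"travel": [-0.6,5.1,20],"rotation": [0,0,-0.4]},{"travel": [-0.6,5.1,20],"rotation": [0,0,-0.4]}])

```text
time: 4.38
eef_pos: [0.4698, -0.0282, 0.0618]
orientation: [180.0, -0.1, -5.5]
force: [0.0, -0.8, -0.6]
opening: 0.0402
```

```bash
python3 - <<'E'
from h import *
st(); save('wrist','w2.png')
E
```

```text
4.38 [ 0.4698 -0.0282  0.0618] [ 1.7997e+02 -1.3000e-01 -5.5000e+00] q [-17.7  24.9 106.8   0.   48.2  77.8] F [ 0.04 -0.78 -0.61] T [ 0.01  0.04 -0.01] op 0.0402
```

View pics/w2.png

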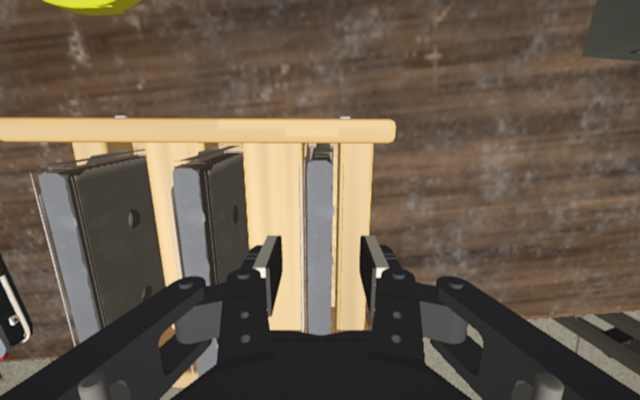

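Call:
play_rows(plan=[{"travel": [0,0,0],"rotation": [0,0,0]},{"travel": [0,0,0],"rotation": [0,0,0]},{"travel": [0,0,0],"rotation": [0,0,0]},{"travel": [0,0,0],"rotation": [0,0,0]},{"travel": [0,0,-1],"rotation": [0,0,0]},{"travel": [0,0,-2],"rotation": [0,0,0]},{"travel": [0,0,-3],"rotation": [0,0,0]},{"travel": [0,0,-3],"rotation": [0,0,0]},{"travel": [0,0,-3],"rotation": [0,0,0]},{"travel": [0,0,-3],"rotation": [0,0,0]}], jaw=0)

```text
time: 5.68
eef_pos: [0.4686, -0.0281, 0.09]
orientation: [-180.0, 0.0, -5.5]
force: [-0.6, -0.7, -0.8]
opening: 0.0166
```

```bash
python3 - <<'E'
from h import *
for i in range(3): st(); save('wrist','w3.png')
E
```

```text
5.67 [ 0.4686 -0.0281  0.09  ] [-1.7999e+02  4.0000e-02 -5.5200e+00] q [-17.8  22.  105.7   0.   52.3  77.7] F [-0.65 -0.73 -0.84] T [ 0.03  0.   -0.1 ] op 0.0166
5.72 [ 0.4686 -0.0281  0.09  ] [-1.7999e+02  4.0000e-02 -5.5200e+00] q [-17.8  22.  105.7  -0.   52.3  77.7] F [ 0.6  -0.18 -0.66] T [ 0.04  0.02 -0.03] op 0.0159
5.78 [ 0.4686 -0.0281  0.09  ] [-1.80e+02  3.00e-02 -5.52e+00] q [-17.8  22.  105.7  -0.   52.3  77.7] F [ 0.37  0.21 -0.53] T [-0.01 -0.01  0.02] op 0.0165
```

View pics/w3.png

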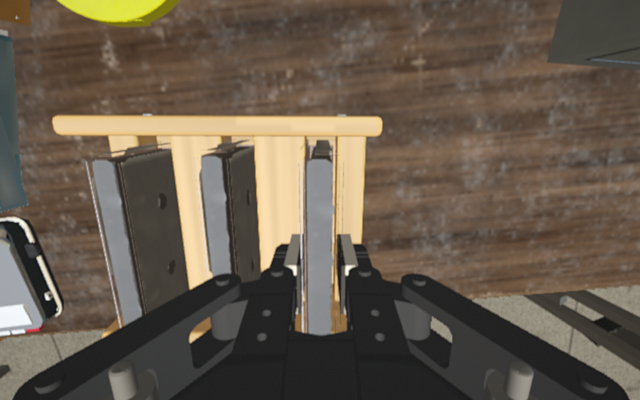

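Call:
play_rows(plan=[{"travel": [0,0,1.5],"rotation": [0,0,0]},{"travel": [0,0,2.7],"rotation": [0,0,0]},{"travel": [0,0,2.9],"rotation": [0,0,0]},{"travel": [0,0,2.9],"rotation": [0,0,0]}])

```text
time: 6.32
eef_pos: [0.4683, -0.028, 0.0609]
orientation: [-180.0, 0.1, -5.5]
force: [-4.2, 0.9, 7.6]
opening: 0.0164
```

Call:
play_rows(plan=[{"travel": [0,0,0],"rotation": [0,0,0]},{"travel": [0,0,0],"rotation": [0,0,0]},{"travel": [0,0,0],"rotation": [0,0,0]},{"travel": [0,0,-4],"rotation": [0,0,0]},{"travel": [0,0,-7],"rotation": [0,0,0]},{"travel": [0.05,-5.2,-7],"rotation": [0,0,0.4]},{"travel": [0.05,-5.2,-7],"rotation": [0,0,0.4]}], jaw=0.47)

```text
time: 7.2
eef_pos: [0.4742, 0.0257, 0.1314]
orientation: [-180.0, -0.0, -5.7]
force: [0.1, -0.7, 0.3]
opening: 0.0404
```

```bash
python3 - <<'E'
from h import *
st(); save('wrist','w4.png');st(); rel([.4736,.0238,.060],down(-5.85))
E
```

```text
7.2 [0.4742 0.0257 0.1314] [-1.7998e+02 -2.0000e-02 -5.7400e+00] q [-11.1  18.8 102.7   0.   58.5  84.6] F [ 0.08 -0.72  0.28] T [-0.01  0.04  0.03] op 0.0404
7.25 [0.4741 0.0245 0.1312] [180.     0.    -5.79] q [-11.2  18.9 102.7  -0.   58.5  84.6] F [ 0.68 -0.17  0.49] T [-0.03 -0.   -0.03] op 0.0401
travel [-0.05, 0.07, 7.12] rot [0.0, 0.0, 0.06] rows 1.1
```

View pics/w4.png

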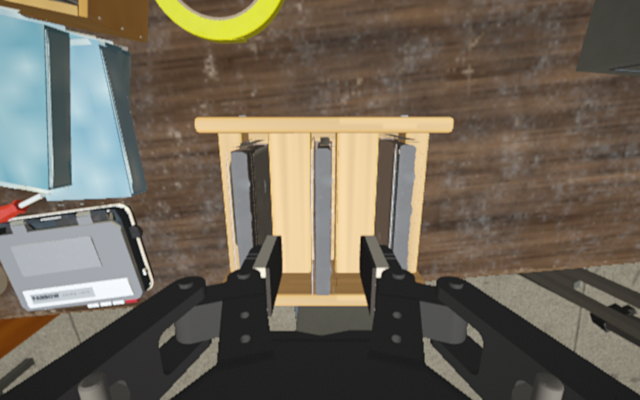

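Call:
play_rows(plan=[{"travel": [0,0,3.5],"rotation": [0,0,0]},{"travel": [0,0,7],"rotation": [0,0,0]},{"travel": [0,0,7.1],"rotation": [0,0,0]},{"travel": [0,0,7.1],"rotation": [0,0,0]}])

```text
time: 7.75
eef_pos: [0.4748, 0.023, 0.0612]
orientation: [180.0, -0.1, -5.9]
force: [-0.2, 0.3, -0.2]
opening: 0.0404
```

Call:
play_rows(plan=[{"travel": [0,0,0],"rotation": [0,0,0]},{"travel": [0,0,0],"rotation": [0,0,0]},{"travel": [0,0,0],"rotation": [0,0,0]},{"travel": [0,0,0],"rotation": [0,0,0]},{"travel": [0,0,-1],"rotation": [0,0,0]},{"travel": [0,0,-2],"rotation": [0,0,0]},{"travel": [0,0,-3],"rotation": [0,0,0]},{"travel": [0,0,-3],"rotation": [0,0,0]},{"travel": [0,0,-3],"rotation": [0,0,0]},{"travel": [0,0,-3],"rotation": [0,0,0]}], jaw=0)

```text
time: 9.0
eef_pos: [0.474, 0.0236, 0.09]
orientation: [-180.0, 0.0, -5.9]
force: [-0.0, -0.2, -0.9]
opening: 0.016
```

```bash
python3 - <<'E'
from h import *
for i in range(3): st(); save('wrist','w5.png')
E
```

```text
9.0 [0.474  0.0236 0.09  ] [-1.80e+02  4.00e-02 -5.92e+00] q [-11.3  22.5 104.9  -0.   52.6  84.6] F [-0.03 -0.23 -0.87] T [ 0.02 -0.03 -0.03] op 0.016
9.05 [0.4741 0.0236 0.09  ] [-1.80e+02  4.00e-02 -5.92e+00] q [-11.3  22.5 104.9  -0.   52.6  84.6] F [ 0.22  0.74 -0.98] T [-0.02  0.01  0.05] op 0.0161
9.1 [0.4741 0.0236 0.09  ] [-1.80e+02  3.00e-02 -5.92e+00] q [-11.3  22.5 104.9   0.   52.6  84.6] F [-0.3  -0.49 -0.82] T [-0.02 -0.01 -0.03] op 0.0161
```

Call:
play_rows(plan=[{"travel": [0,0,1.5],"rotation": [0,0,0]},{"travel": [0,0,2.5],"rotation": [0,0,0]},{"travel": [0,0,2.8],"rotation": [0,0,0]},{"travel": [0,0,2.8],"rotation": [0,0,0]}])

```text
time: 9.65
eef_pos: [0.4742, 0.0236, 0.0621]
orientation: [-180.0, 0.0, -5.9]
force: [-0.3, -0.4, -1.0]
opening: 0.016
```

Call:
play_rows(plan=[{"travel": [0,0,0],"rotation": [0,0,0]},{"travel": [0,0,0],"rotation": [0,0,0]},{"travel": [0,0,0],"rotation": [0,0,0]},{"travel": [0,0,-4],"rotation": [0,0,0]},{"travel": [0,0,-7],"rotation": [0,0,0]},{"travel": [0.0,-5.2,-7],"rotation": [0,0,0]},{"travel": [0.0,-5.2,-7],"rotation": [0,0,0]}], jaw=0.47)

```text
time: 10.52
eef_pos: [0.4796, 0.0774, 0.1326]
orientation: [-180.0, -0.0, -5.7]
force: [-0.4, -0.4, 0.5]
opening: 0.0401
```

```bash
python3 - <<'E'
from h import *
st(); save('wrist','w6.png');st(); rel([.479,.0755,.060],down(-5.85))
E
```

```text
10.53 [0.4796 0.0774 0.1326] [-1.7998e+02 -4.0000e-02 -5.7400e+00] q [ -4.7  20.  100.8   0.   59.2  91. ] F [-0.44 -0.36  0.49] T [ 0.    0.   -0.03] op 0.0401
10.57 [0.4795 0.0762 0.1323] [ 1.80e+02 -1.00e-02 -5.79e+00] q [ -4.8  20.  100.8  -0.   59.2  91. ] F [-0.61 -0.35 -0.03] T [ 0.01  0.   -0.01] op 0.0402
travel [-0.04, 0.07, 7.23] rot [0.0, -0.01, 0.06] rows 1.2
```

View pics/w6.png

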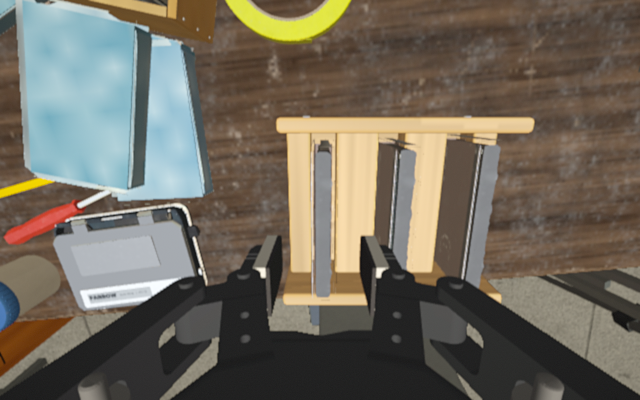

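Call:
play_rows(plan=[{"travel": [0,0,3.5],"rotation": [0,0,0]},{"travel": [0,0,7],"rotation": [0,0,0]},{"travel": [0,0,7.3],"rotation": [0,0,0]},{"travel": [0,0,7.3],"rotation": [0,0,0]}])

```text
time: 11.08
eef_pos: [0.4801, 0.0748, 0.0601]
orientation: [180.0, -0.1, -6.0]
force: [-0.3, 0.2, 1.2]
opening: 0.0401
```

Call:
play_rows(plan=[{"travel": [0,0,0],"rotation": [0,0,0]},{"travel": [0,0,0],"rotation": [0,0,0]},{"travel": [0,0,0],"rotation": [0,0,0]},{"travel": [0,0,0],"rotation": [0,0,0]},{"travel": [0,0,-1],"rotation": [0,0,0]},{"travel": [0,0,-2],"rotation": [0,0,0]},{"travel": [0,0,-3],"rotation": [0,0,0]},{"travel": [0,0,-3],"rotation": [0,0,0]},{"travel": [0,0,-3],"rotation": [0,0,0]},{"travel": [0,0,-3],"rotation": [0,0,0]}], jaw=0, squeeze=60)

```text
time: 12.32
eef_pos: [0.4794, 0.0753, 0.0889]
orientation: [-180.0, 0.0, -5.9]
force: [0.7, -0.7, -2.1]
opening: 0.0161
```

```bash
python3 - <<'E'
from h import *
for i in range(3): st(); save('wrist','w7.png')
E
```

```text
12.32 [0.4794 0.0753 0.0889] [-1.80e+02  5.00e-02 -5.92e+00] q [ -4.9  23.8 103.1   0.   53.2  91. ] F [ 0.71 -0.74 -2.14] T [ 0.   -0.02  0.01] op 0.0161
12.38 [0.4794 0.0753 0.089 ] [-1.80e+02  4.00e-02 -5.92e+00] q [ -4.9  23.7 103.1   0.   53.2  91. ] F [-0.78 -0.17 -2.73] T [-0.05 -0.04  0.05] op 0.0157
12.43 [0.4794 0.0753 0.089 ] [ 1.80e+02  4.00e-02 -5.92e+00] q [ -4.9  23.7 103.1  -0.   53.2  91. ] F [ 0.27 -0.88 -2.25] T [-0.04 -0.01  0.04] op 0.0161
```

```bash
python3 - <<'E'
from h import *
rel([.47,-.20,.18],down(-9.5));rel([.47,-.20,.06],down(-9.5))
E
```

```text
travel [1.89, 27.48, -9.09] rot [0.0, 0.03, 3.58] rows 4.6
travel [1.9, 27.48, 2.91] rot [0.0, 0.03, 3.58] rows 4.4
```

Call:
play_rows(plan=[{"travel": [0,0,-5],"rotation": [0,0,0]},{"travel": [0,0,-9],"rotation": [0,0,0]},{"travel": [0.4,5,-9],"rotation": [0,0,1]},{"travel": [0.8,11,-9],"rotation": [0,0,2]},{"travel": [1.3,17,-9],"rotation": [0,0,3]},{"travel": [1.7,23,-9],"rotation": [0,0,3.6]},{"travel": [1.9,26.5,-9],"rotation": [0,0,3.6]},{"travel": [1.9,27.5,-9],"rotation": [0,0,3.6]},{"travel": [1.9,27.5,-9],"rotation": [0,0,3.6]},{"travel": [1.9,27.5,-9],"rotation": [0,0,3.6]}])

```text
time: 13.72
eef_pos: [0.4702, -0.199, 0.1793]
orientation: [-180.0, 0.0, -9.4]
force: [-0.8, -0.7, -1.3]
opening: 0.0159
```

```bash
python3 - <<'E'
from h import *
st(); save('wrist','w8.png')
print([(np.round(d['point'][::-1],1).tolist(),round(d['score'],2)) for d in r.pinpoint('slot','wrist')])
save('side','s8.png')
print([(np.round(d['point'][::-1],1).tolist(),round(d['score'],2)) for d in r.pinpoint('slot','side')])
E
```

```text
13.72 [ 0.4702 -0.199   0.1793] [-1.7998e+02  1.0000e-02 -9.4500e+00] q [-36.1  19.5  93.5   0.   67.   63.3] F [-0.75 -0.69 -1.32] T [ 0.02  0.01 -0.01] op 0.0159
[]
[([297.0, 155.2], 0.75)]
```

View pics/w8.png

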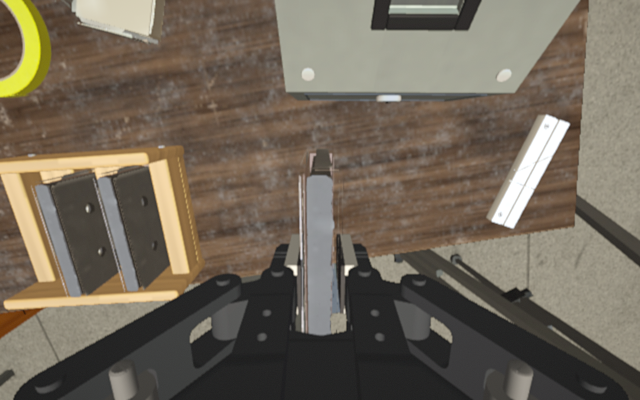

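View pics/s8.png

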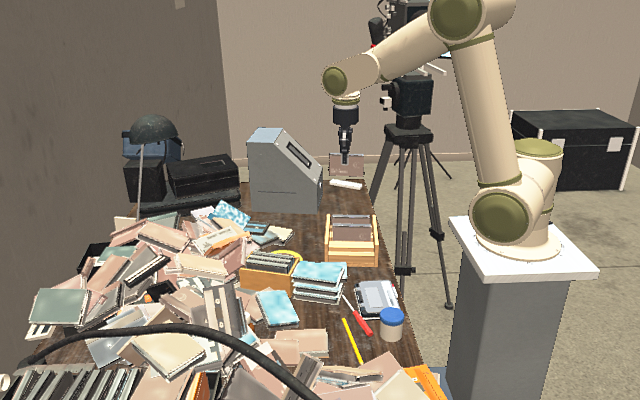

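```bash
python3 - <<'E'
import cv2
a=cv2.imread('pics/w8.png');cv2.imwrite('pics/w8c.png',cv2.resize(a[0:110,265:585],None,fx=2.5,fy=2.5,interpolation=cv2.INTER_CUBIC))
E
```

```text
(no output)
```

View pics/w8c.png

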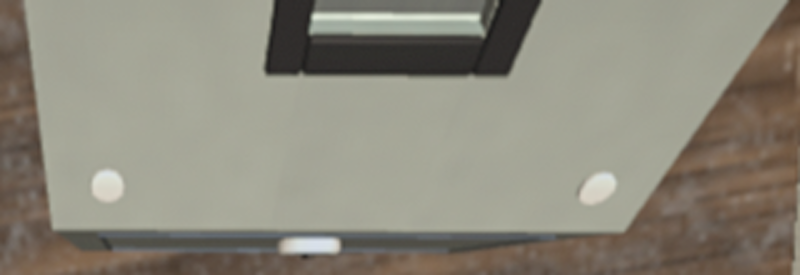

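```bash
python3 - <<'E'
from h import *
c=lambda p,z: onz('wrist',265+p[0]/2.5,p[1]/2.5,z)
A,B=c((52,230),.105),c((626,233),.105);d=B-A
yaw=np.degrees(np.arctan2(d[0],-d[1]));print(A,B,np.linalg.norm(d),yaw)
a=np.radians(yaw);bx=np.array([np.cos(a),np.sin(a),0])
print('slot from edge',(A+B)/2+bx*.065+[0,0,.065])
P,Q=c((308,37),.140),c((487,37),.140);print(P,Q,np.linalg.norm(P-Q),(P+Q)/2+bx*.0297+[0,0,.03])
P,Q=c((268,73),.134),c((509,75),.134);print('frame',P,Q,np.linalg.norm(P-Q),(P+Q)/2+bx*.036+[0,0,.036])
E
```

```text
[ 0.55736176 -0.19061008  0.105     ] [ 0.53198784 -0.33920974  0.105     ] 0.15075044463307266 -9.690001078749699
slot from edge [ 0.60874744 -0.27585054  0.17      ]
[ 0.58195483 -0.25283831  0.14      ] [ 0.57597247 -0.2889307   0.14      ] 0.03658481912369473 [ 0.60823992 -0.27588353  0.17      ]
frame [ 0.57811803 -0.24517614  0.134     ] [ 0.56929768 -0.29604825  0.134     ] 0.05163110189052829 [ 0.60919424 -0.27667162  0.17      ]
```

Call:
play_rows(plan=[{"travel": [0,0,5],"rotation": [0,0,0.2]},{"travel": [0,0,10],"rotation": [0,0,0.2]},{"travel": [0,0,12],"rotation": [0,0,0.2]},{"travel": [0,0,12.6],"rotation": [0,0,0.2]},{"travel": [0,0,12.9],"rotation": [0,0,0.2]},{"travel": [0,0,12.9],"rotation": [0,0,0.2]},{"travel": [0,0,12.9],"rotation": [0,0,0.2]}])

```text
time: 14.8
eef_pos: [0.4705, -0.2004, 0.051]
orientation: [180.0, -0.1, -9.7]
force: [0.4, 0.2, -2.1]
opening: 0.0158
```

```bash
python3 - <<'E'
from h import *
st()
from scipy.optimize import least_squares
D=[([54.695,17.928,85.812],[.201,.485,.242]),([-11.4,11.5,91.4],[.48,.0218,.2603]),([-17.8,22,105.7],[.4686,-.0281,.09]),([-11.3,22.5,104.9],[.4741,.0236,.09]),([-4.9,23.7,103.1],[.4794,.0753,.089]),([-36.1,19.5,93.5],[.4702,-.199,.1793])]
s=r.read_state();D.append((s['joint_positions'][:3],s['eef_pos']))
def f(p):
    o=[]
    for q,X in D:
        j1,j2,j3=np.radians(q); rr=p[0]+p[1]*np.sin(j2)+p[2]*np.sin(j2+j3)
        z=p[3]+p[1]*np.cos(j2)+p[2]*np.cos(j2+j3)
        x=rr*np.cos(j1)-p[4]*np.sin(j1);y=rr*np.sin(j1)+p[4]*np.cos(j1)
        o+=[x-X[0],y-X[1],z-X[2]]
    return o
R=least_squares(f,[0,.4,.4,.2,.116]);print(R.x,np.abs(R.fun).max())
E
```

```text
14.8 [ 0.4705 -0.2004  0.051 ] [ 1.7996e+02 -7.0000e-02 -9.7200e+00] q [-36.2  29.9 100.2  -0.   49.7  63.5] F [ 0.42  0.23 -2.09] T [-0.03  0.03  0.01] op 0.0158
[ 0.00945336  0.36872878  0.3941811  -0.01302879  0.11622334] 0.005007716722631894
```

```bash
cat > ik.py <<'E'
from h import *
L2,L3,off,Lt=.369,.397,.1162,.24
H=-.012+Lt
def ik(p,R):
    M=R.as_matrix(); w=np.array(p)-Lt*M[:,2]
    rho=np.hypot(w[0],w[1]); rr=np.sqrt(rho**2-off**2)-.007
    j1=np.arctan2(w[1],w[0])-np.arctan2(off,rr+.007)
    z=w[2]-H; D=rr*rr+z*z; c=(D-L2**2-L3**2)/(2*L2*L3)
    if abs(c)>1: return None
    j3=np.arccos(c); j2=np.arctan2(rr,z)-np.arctan2(L3*np.sin(j3),L2+L3*np.cos(j3))
    A=Ro.from_euler('z',j1)*Ro.from_euler('y',j2+j3)
    B=(A.inv()*R).as_matrix()
    j5=np.arccos(B[2,2]); j4=np.arctan2(B[1,2],B[0,2]); j6=np.arctan2(B[2,1],-B[2,0])-np.pi/2
    w=lambda a:(np.degrees(a)+180)%360-180
    s1=[w(j1),np.degrees(j2),np.degrees(j3),w(j4),np.degrees(j5),w(j6)]
    return np.round(s1,1)
E
python3 - <<'E'
from ik import *
s=r.read_state();print(ik(s['eef_pos'],Ro.from_euler('xyz',s['orientation'],degrees=True)),np.round(s['joint_positions'],1))
b=np.array([np.cos(np.radians(-9.7)),np.sin(np.radians(-9.7)),0])
tail=np.array([.4705,-.2004,0])-b*.040
for el in [90,80,70,60,55,50,45,40]: print('grasp',el,ik(tail+[0,0,.055],tilt(-9.7,el)))
S=np.array([.6085,-.276,.17]);n=np.array([-b[0],-b[1],1])/2**.5
for el in [110,105,100,95,90,80,60,45]: print('post',el,ik(S+n*.04+np.array([b[0],b[1],1])/2**.5*.02,tilt(-9.7,el)), ik(S+n*.1+np.array([b[0],b[1],1])/2**.5*.02,tilt(-9.7,el)))
for dd in [.1,0,-.06]: print('push',ik(S+n*dd,tilt(-9.7,45)))
E
```

```text
[-36.2  30.4  99.6  -0.   49.9  63.5] [-36.2  29.9 100.2  -0.   49.7  63.5]
grasp 90 [-38.4  25.2 107.    0.   47.8  61.3]
grasp 80 [-41.2  20.6 114.6   8.8  36.5  51.9]
grasp 70 [-44.4  17.2 121.9  25.8  26.6  33.6]
grasp 60 [-48.   15.3 128.6  58.2  21.4  -0.7]
grasp 55 [-49.9  15.2 131.7  77.7  22.3 -21.4]
grasp 50 [-51.9  15.7 134.5  94.2  25.7 -39.5]
grasp 45 [-54.   16.8 137.  106.2  30.9 -53.3]
grasp 40 [-56.   18.8 139.2 114.3  37.4 -63.5]
post 110 [-32.2  60.7  25.   -8.1 112.7  65.6] [-33.5  49.2  39.2  -8.4 109.8  64.6]
post 105 [-32.8  54.7  34.9  -6.  104.2  66.1] [-34.2  44.7  45.9  -6.3 103.1  64.8]
post 100 [-33.4  49.7  42.9  -4.   96.6  66.1] [-35.   40.5  52.   -4.3  96.5  64.6]
post 95 [-34.2  45.3  49.9  -2.1  89.3  65.6] [-35.8  36.6  57.7  -2.2  90.1  64. ]
post 90 [-34.9  41.3  56.3   0.   82.4  64.8] [-36.7  33.   63.2   0.   83.8  63. ]
post 80 [-36.6  34.4  67.8   4.8  68.9  61.7] [-38.6  26.3  73.5   5.1  71.5  59.9]
post 60 [-40.5  24.   87.4  21.5  44.3  47. ] [-43.   15.8  91.9  21.5  48.6  45.8]
post 45 [-43.5  19.8  99.3  49.8  31.   19.2] [-46.5  10.9 103.7  46.2  36.   21.9]
push [-47.7  10.  107.2  49.2  35.1  17.6]
push [-42.6  25.1  99.   56.6  27.4  12. ]
push [-40.1  34.2  92.3  60.1  24.4   9.8]
```

Call:
play_rows(plan=[{"travel": [0,0,0.1],"rotation": [0,0,0]},{"travel": [0,0,0.2],"rotation": [0,0,0]},{"travel": [0,0,0.25],"rotation": [0,0,0]},{"travel": [0,0,0.25],"rotation": [0,0,0]}])

```text
time: 15.3
eef_pos: [0.4708, -0.2005, 0.0488]
orientation: [180.0, -0.1, -9.7]
force: [1.3, 1.8, 7.7]
opening: 0.0161
```

Call:
play_rows(plan=[{"travel": [0,0,-0.05],"rotation": [0,0,0]},{"travel": [0,0,-0.05],"rotation": [0,0,0]},{"travel": [0,0,-0.05],"rotation": [0,0,0]},{"travel": [0,0,-0.05],"rotation": [0,0,0]},{"travel": [0,0,-3],"rotation": [0,0,0]},{"travel": [0,0,-7],"rotation": [0,0,0]},{"travel": [0,0,-10],"rotation": [0,0,0]},{"travel": [0,0,-10],"rotation": [0,0,0]}], jaw=0.47)

```text
time: 16.3
eef_pos: [0.4709, -0.2008, 0.1497]
orientation: [179.9, -0.2, -9.7]
force: [0.8, 0.1, -0.1]
opening: 0.0405
```

```bash
python3 - <<'E'
from h import *
st(); save('wrist','w9.png')
E
```

```text
16.3 [ 0.4709 -0.2008  0.1497] [179.89  -0.22  -9.72] q [-36.2  21.5  95.5  -0.   62.7  63.5] F [ 0.79  0.1  -0.14] T [-0.04  0.02  0.04] op 0.0405
```

View pics/w9.png

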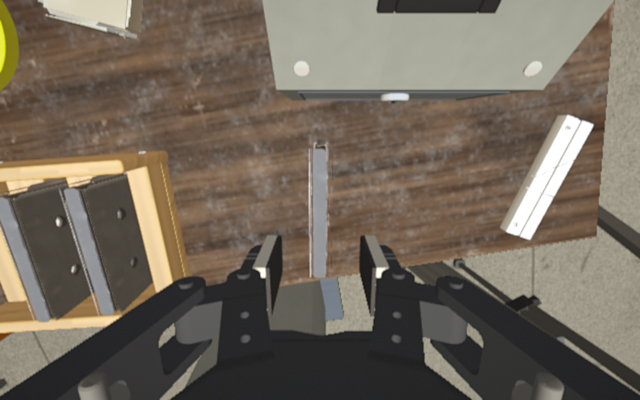

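```bash
cat >> ik.py <<'E'
yw=-9.7
b=np.array([np.cos(np.radians(yw)),np.sin(np.radians(yw)),0]); S=np.array([.6085,-.276,.17])
n=np.array([-b[0],-b[1],1])/2**.5; u=np.array([b[0],b[1],1])/2**.5
E
python3 - <<'E'
from ik import *
A=onz('wrist',319.5,146.5,.069);B=onz('wrist',318.5,276.5,.069);print(A,B,np.linalg.norm(A-B),np.degrees(np.arctan2(*(A-B)[1::-1])),(A+B)/2)
E
```

```text
[ 0.51848736 -0.20763371  0.069     ] [ 0.41785161 -0.18958571  0.069     ] 0.10224130169454634 -10.1673312249268 [ 0.46816948 -0.19860971  0.069     ]
```

```bash
python3 - <<'E'
from ik import *
C=np.array([.469,-.1997,0]); G=C-b*.040+[0,0,.050]
R=tilt(yw,50);zt=R.as_matrix()[:,2]
g=G+.008*zt; pre=g-.09*zt
print('g',g,'pre',pre,ik(g,R),ik(pre,R))
rel(pre,R)
E
```

```text
g [ 0.43464065 -0.19382685  0.04387164] pre [ 0.37761683 -0.18407959  0.11281564] [-51.4  18.1 134.   98.8  25.6 -44. ] [-60.   -2.7 141.8  68.8  32.  -18.1]
travel [-9.41, -0.04, 3.53] rot [0.04, 39.93, -0.01] rows 3.7
```

```bash
python3 - <<'E'
from ik import *
C=np.array([.469,-.1997,0]); G=C-b*.040+[0,0,.050]
R=tilt(yw,50);zt=R.as_matrix()[:,2]
g=G+.008*zt
for k in [.055]:
  pre=g-k*zt; print(pre,ik(pre,R)); rel(pre,R)
E
```

```text
[ 0.39979276 -0.18787019  0.08600409] [-56.3   5.8 139.2  80.6  28.2 -28.3]
travel [-7.16, -0.04, 6.21] rot [0.04, 39.93, -0.01] rows 3.7
```

Call:
play_rows(plan=[{"travel": [-3,0,0],"rotation": [0,8,0]},{"travel": [-5,0,1],"rotation": [0,14,0]},{"travel": [-6,0,2],"rotation": [0,20,0]},{"travel": [-6.6,0,3],"rotation": [0,25,0]},{"travel": [-7,0,4],"rotation": [0,30,0]},{"travel": [-7.2,0,5],"rotation": [0,35,0]},{"travel": [-7.2,0,6],"rotation": [0,40,0]},{"travel": [-7.2,0,6.2],"rotation": [0,40,0]},{"travel": [-7.2,0,6.2],"rotation": [0,40,0]},{"travel": [-7.2,0,6.2],"rotation": [0,40,0]},{"travel": [-7.2,0,6.2],"rotation": [0,40,0]}])

```text
time: 17.73
eef_pos: [0.3994, -0.1881, 0.0861]
orientation: [180.0, -40.0, -9.7]
force: [1.0, -0.1, -1.0]
opening: 0.0398
```

```bash
python3 - <<'E'
from ik import *
st()
C=np.array([.469,-.1997,0]); G=C-b*.040+[0,0,.050]
R=tilt(yw,50);zt=R.as_matrix()[:,2]
rel(G+.008*zt,R); save('wrist','w10.png')
P=[C-b*.054+[0,0,.069],C+b*.054+[0,0,.069],C-b*.054]
print(proj('wrist',P).round(1))
E
```

```text
17.73 [ 0.3994 -0.1881  0.0861] [179.98 -39.99  -9.68] q [-56.8  12.  135.9  85.5  28.2 -34.5] F [ 0.99 -0.08 -0.98] T [ 0.04  0.31 -0.01] op 0.0398
travel [0.02, -0.03, 5.53] rot [0.0, 0.01, 0.02] rows 0.9
[[320.6 239.4]
 [320.7  93.5]
 [320.6 265.5]]
```

View pics/w10.png

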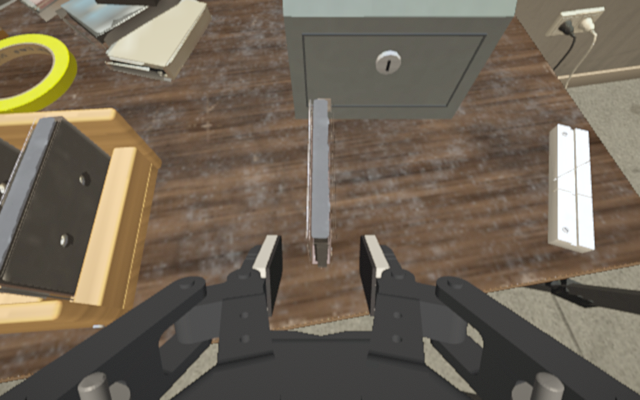

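Call:
play_rows(plan=[{"travel": [0,0,2],"rotation": [0,0,0]},{"travel": [0,0,4],"rotation": [0,0,0]},{"travel": [0,0,5.3],"rotation": [0,0,0]},{"travel": [0,0,5.5],"rotation": [0,0,0]},{"travel": [0,0,5.5],"rotation": [0,0,0]}])

```text
time: 18.4
eef_pos: [0.434, -0.1939, 0.0439]
orientation: [180.0, -40.0, -9.7]
force: [-0.8, -1.2, -0.1]
opening: 0.0398
```

Call:
play_rows(plan=[{"travel": [0,0,0],"rotation": [0,0,0]},{"travel": [0,0,0],"rotation": [0,0,0]},{"travel": [0,0,0],"rotation": [0,0,0]},{"travel": [0,0,0],"rotation": [0,0,0]},{"travel": [0,0,0],"rotation": [0,0,0]}], jaw=0, squeeze=90)

```text
time: 19.02
eef_pos: [0.434, -0.1941, 0.0442]
orientation: [180.0, -40.1, -9.7]
force: [-2.8, 0.9, 5.3]
opening: 0.0159
```

```bash
python3 - <<'E'
from ik import *
st(); save('wrist','w11.png');save('side','s11.png')
E
```

```text
19.02 [ 0.434  -0.1941  0.0442] [179.97 -40.05  -9.71] q [-51.9  22.5 132.  103.2  26.3 -49.4] F [-2.78  0.93  5.31] T [0.11 0.19 0.01] op 0.0159
```

View pics/w11.png

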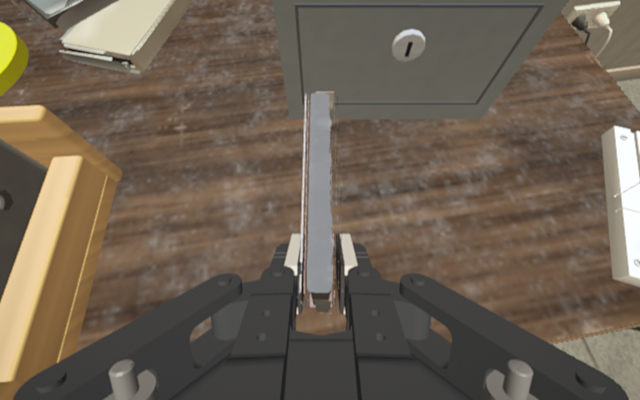

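```bash
cat >> ik.py <<'E'
SG,HG=.0135,.0503
C0=np.array([.469,-.1997,0])
def post(tailn,el=95,gu=None,dy=0):
    R=tilt(yw,el); y=np.array([-b[1],b[0],0])
    G=S+n*(tailn-SG)+u*((HG-.0345) if gu is None else gu)+y*dy
    return G+.008*R.as_matrix()[:,2],R
E
python3 - <<'E'
from ik import *
s=r.read_state();R=tilt(yw,50);G=s['eef_pos']-.008*R.as_matrix()[:,2];d=G-(C0-b*.054);print('sG',d@b,'h',G[2],'lat',d@[-b[1],b[0],0])
up=np.array([.434,-.194,.26]);rel(up,R)
base=(up,R)
for tn in [.135,.108,.042]:
    p,Rp=post(tn);print(tn,p,ik(p,Rp));rel(p,Rp,base)
E
```

```text
sG 0.013402160501644805 h 0.05034942660600379 lat -0.000414596267239965
travel [13.88, -0.0, -16.52] rot [0.04, -0.05, -0.01] rows 3.5
0.135 [ 0.53414008 -0.26328943  0.2591162 ] [-36.6  33.3  62.3  -2.3  88.9  63.3]
travel [8.4, 5.14, 7.16] rot [0.0, -45.0, -0.0] rows 4.2
0.108 [ 0.55295901 -0.2665062   0.24002432] [-35.8  36.9  59.4  -2.2  88.1  64.1]
travel [8.63, 5.14, 9.85] rot [0.0, -45.0, -0.0] rows 4.2
0.042 [ 0.59896085 -0.27436944  0.19335527] [-34.   46.6  50.5  -2.1  87.5  65.9]
travel [9.21, 5.14, 16.43] rot [0.0, -45.0, -0.0] rows 4.2
```

Lift first.

Call:
play_rows(plan=[{"travel": [0.8,0,-0.95],"rotation": [0,0,0]},{"travel": [2.5,0,-3],"rotation": [0,0,0]},{"travel": [6,0,-7.1],"rotation": [0,0,0]},{"travel": [10,0,-11.9],"rotation": [0,0,0]},{"travel": [13,0,-15.5],"rotation": [0,0,0]},{"travel": [13.9,0,-16.5],"rotation": [0,0,0]},{"travel": [13.9,0,-16.5],"rotation": [0,0,0]}])

```text
time: 20.0
eef_pos: [0.4346, -0.1945, 0.2621]
orientation: [179.7, -40.2, -9.5]
force: [0.2, 0.1, -2.4]
opening: 0.0163
```

Call:
play_rows(plan=[{"travel": [0,0,0],"rotation": [0,-6,0]},{"travel": [1,0.8,0.5],"rotation": [0,-13,0]},{"travel": [2.5,1.6,1.5],"rotation": [0,-21,0]},{"travel": [4,2.5,3],"rotation": [0,-29,0]},{"travel": [6,4,5],"rotation": [0,-37,0]},{"travel": [7.5,4.8,6.5],"rotation": [0,-43,0]},{"travel": [8.4,5.1,7.2],"rotation": [0,-45,0]},{"travel": [8.4,5.1,7.2],"rotation": [0,-45,0]},{"travel": [8.4,5.1,7.2],"rotation": [0,-45,0]}])

```text
time: 21.12
eef_pos: [0.5342, -0.2627, 0.2573]
orientation: [-179.9, 5.1, -9.7]
force: [0.4, -0.7, -2.8]
opening: 0.0161
```

```bash
python3 - <<'E'
from ik import *
st(); p,R=post(.135); rel(p,R); save('wrist','w12.png');save('side','s12.png')
T=S+n*.135
P=[T+u*.0345,T+u*.0345-n*.108,S+u*.042,S-u*.042,S]
print(proj('wrist',P).round(1),proj('side',P).round(1))
E
```

```text
21.12 [ 0.5342 -0.2627  0.2573] [-179.92    5.06   -9.7 ] q [-36.5  29.2  67.2  -2.2  88.1  63.3] F [ 0.38 -0.66 -2.77] T [ 0.01 -0.04 -0.02] op 0.0161
travel [-0.01, 0.06, -0.18] rot [-0.08, 0.06, 0.0] rows 0.0
[[322.3 297.6]
 [321.9  86.7]
 [321.9  39.6]
 [321.5 133.7]
 [321.7  95.5]] [[319.9 119.3]
 [295.7 142.8]
 [288.1 146.8]
 [307.4 165.3]
 [297.8 156.1]]
```

View pics/w12.png

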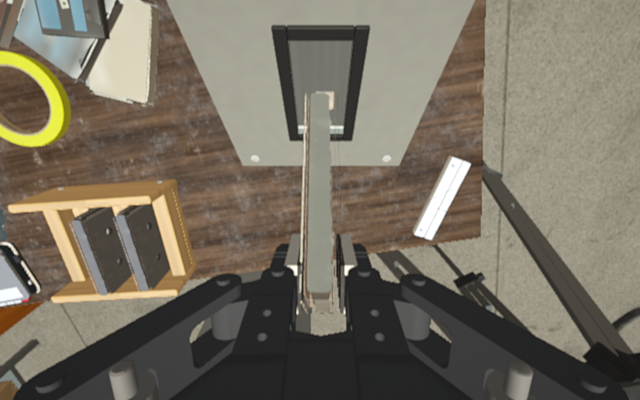

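View pics/s12.png

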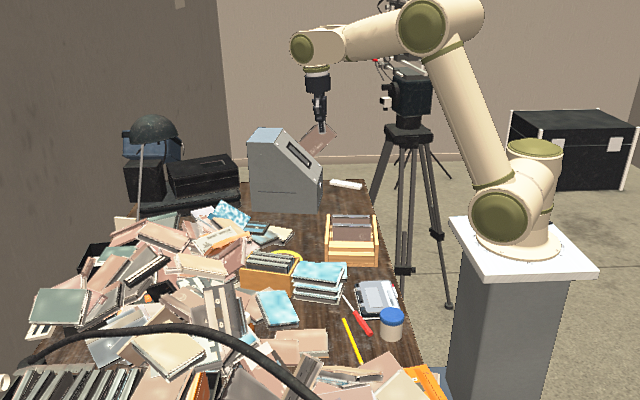

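Call:
play_rows(plan=[{"travel": [0.9,0,0.4],"rotation": [0,0,0]},{"travel": [1.65,0.05,1.05],"rotation": [0,0,0]},{"travel": [2.05,0.05,1.35],"rotation": [0,0,0]},{"travel": [2.4,0.05,1.7],"rotation": [0,0,0]},{"travel": [2.8,0.05,2.0],"rotation": [0,0,0]},{"travel": [3.2,0.05,2.3],"rotation": [0,0,0]},{"travel": [3.2,0.05,2.3],"rotation": [0,0,0]}])

```text
time: 22.1
eef_pos: [0.5643, -0.2686, 0.2323]
orientation: [-180.0, 5.0, -9.7]
force: [-1.2, 0.3, -2.5]
opening: 0.0162
```

```bash
python3 - <<'E'
from ik import *
st(); p,R=post(.095); rel(p,R);p,R=post(.042); rel(p,R); save('wrist','w13.png')
E
```

```text
22.1 [ 0.5643 -0.2686  0.2323] [-180.      5.02   -9.72] q [-35.3  34.   63.3  -2.2  87.2  64.6] F [-1.17  0.27 -2.5 ] T [-0.03  0.08 -0.05] op 0.0162
travel [-0.22, -0.02, 0.17] rot [-0.0, 0.02, -0.02] rows 0.0
travel [3.84, -0.02, 3.57] rot [-0.0, 0.02, -0.02] rows 0.8
```

View pics/w13.png

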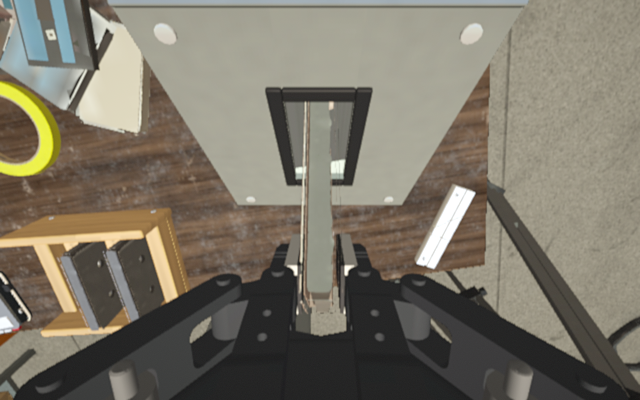

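Call:
play_rows(plan=[{"travel": [0.6,0,0.55],"rotation": [0,0,0]},{"travel": [1.2,0,1.1],"rotation": [0,0,0]},{"travel": [1.8,0,1.6],"rotation": [0,0,0]},{"travel": [2.4,0,2.15],"rotation": [0,0,0]},{"travel": [2.4,0,2.15],"rotation": [0,0,0]}])

```text
time: 22.78
eef_pos: [0.5861, -0.2723, 0.2081]
orientation: [-180.0, 5.0, -9.7]
force: [-1.1, -0.1, -2.7]
opening: 0.016
```

```bash
python3 - <<'E'
from ik import *
st(); p,R=post(.042); rel(p,R); save('wrist','w14.png')
E
```

```text
22.77 [ 0.5861 -0.2723  0.2081] [-179.99    5.05   -9.71] q [-34.5  37.8  60.5  -2.1  86.2  65.5] F [-1.14 -0.15 -2.66] T [-0.26  0.07 -0.05] op 0.016
travel [1.42, -0.02, 1.36] rot [-0.01, 0.05, -0.01] rows 0.3
```

View pics/w14.png

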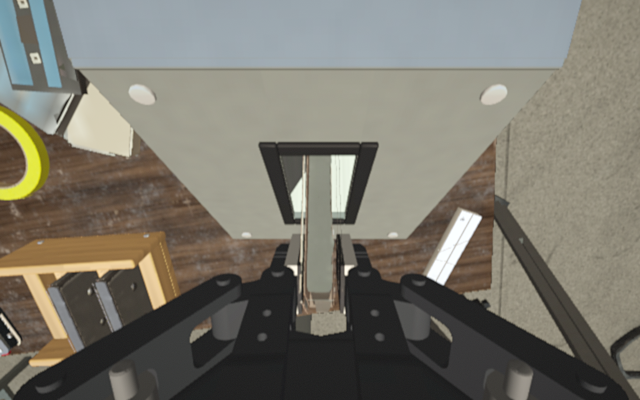

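Call:
play_rows(plan=[{"travel": [0.5,0,0.5],"rotation": [0,0,0]},{"travel": [1.0,0,0.95],"rotation": [0,0,0]},{"travel": [1.4,0,1.3],"rotation": [0,0,0]},{"travel": [1.4,0,1.3],"rotation": [0,0,0]}])

```text
time: 23.32
eef_pos: [0.5987, -0.2745, 0.1942]
orientation: [-180.0, 5.0, -9.7]
force: [0.4, -0.5, -2.4]
opening: 0.0159
```

```bash
python3 - <<'E'
from ik import *
st(); save('wrist','w15.png');save('side','s15.png')
import cv2
a=cv2.imread('pics/w15.png')[130:340,200:440];c=cv2.imread('pics/s15.png')[110:220,230:360]
cv2.imwrite('pics/c15.png',np.hstack([cv2.resize(a,(480,420)),cv2.resize(c,(310,420))]))
E
```

```text
23.32 [ 0.5987 -0.2745  0.1942] [-179.99    5.03   -9.71] q [-34.   40.1  58.8  -2.1  85.8  65.9] F [ 0.4  -0.53 -2.36] T [-0.22 -0.02 -0.02] op 0.0159
```

View pics/c15.png

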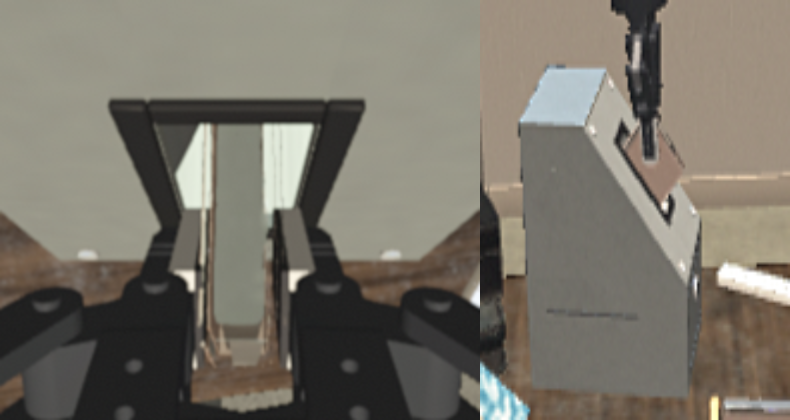

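Call:
play_rows(plan=[{"travel": [0,0,0],"rotation": [0,0,0]},{"travel": [0,0,0],"rotation": [0,0,0]},{"travel": [0,0,0],"rotation": [0,0,0]},{"travel": [0,0,0],"rotation": [0,0,0]},{"travel": [0,0,0],"rotation": [0,0,0]}], jaw=0.4)

```text
time: 24.05
eef_pos: [0.5986, -0.2744, 0.1949]
orientation: [180.0, 5.0, -9.7]
force: [-0.1, -0.3, 1.2]
opening: 0.034
```

```bash
python3 - <<'E'
from ik import *
st(); save('wrist','w16.png');save('side','s16.png')
import cv2
a=cv2.imread('pics/w16.png')[130:340,200:440];c=cv2.imread('pics/s16.png')[110:220,230:360]
cv2.imwrite('pics/c16.png',np.hstack([cv2.resize(a,(480,420)),cv2.resize(c,(310,420))]))
E
```

```text
24.05 [ 0.5986 -0.2744  0.1949] [180.     5.    -9.72] q [-34.   40.   58.8  -2.1  85.8  65.9] F [-0.1  -0.35  1.2 ] T [ 0.   -0.05  0.06] op 0.034
```

View pics/c16.png

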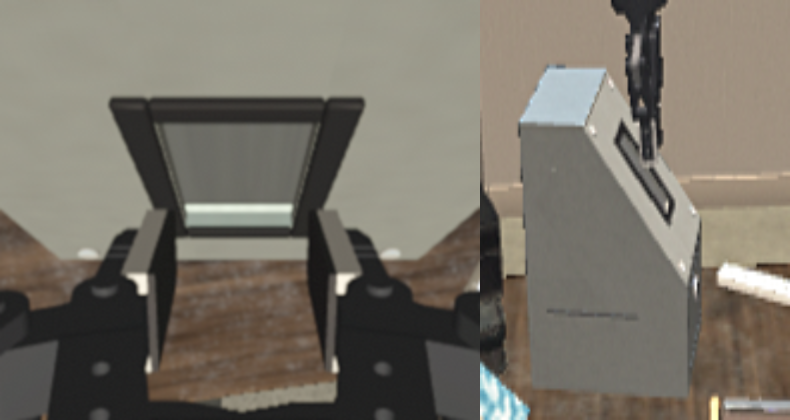

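Call:
play_rows(plan=[{"travel": [-1,0,-2],"rotation": [0,0,0]},{"travel": [-3,0,-6],"rotation": [0,0,0]},{"travel": [-5,-2,-9],"rotation": [0,0,0]},{"travel": [-8,-5,-10],"rotation": [0,0,0]},{"travel": [-10,-7,-10],"rotation": [0,0,0]},{"travel": [-10,-7,-10],"rotation": [0,0,0]},{"travel": [-10,-7,-10],"rotation": [0,0,0]}])

```text
time: 25.02
eef_pos: [0.5209, -0.1907, 0.3039]
orientation: [180.0, 4.9, -9.7]
force: [0.4, 0.5, 0.9]
opening: 0.0342
```

```bash
python3 - <<'E'
from ik import *
st(); save('wrist','w17.png');save('top','t17.png')
a=cv2.imread('pics/t17.png');cv2.imwrite('pics/t17c.png',cv2.resize(a[140:300,170:480],None,fx=2.58,fy=2.58,interpolation=cv2.INTER_CUBIC))
E
```

```text
25.02 [ 0.5209 -0.1907  0.3039] [179.97   4.94  -9.74] q [-31.4  22.6  70.3  -1.8  91.7  68.4] F [0.38 0.48 0.89] T [ 0.03 -0.05 -0.04] op 0.0342
```

View pics/w17.png

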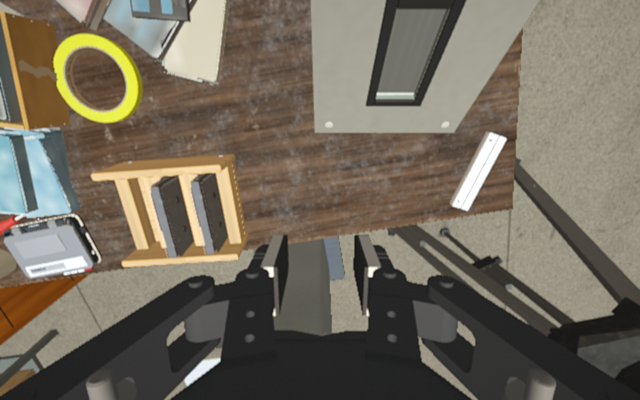

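View pics/t17c.png

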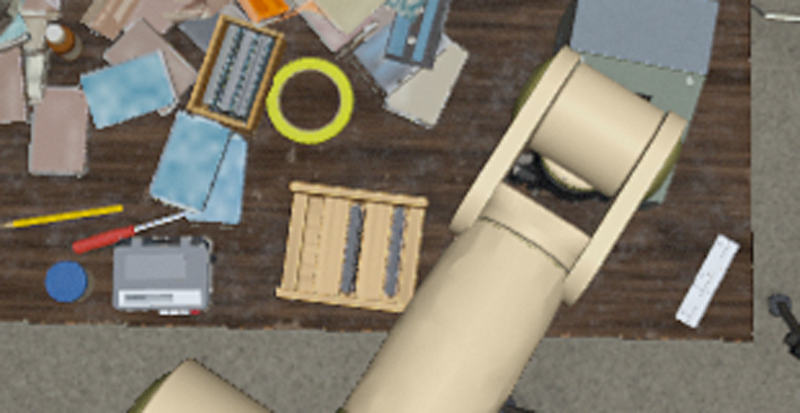

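```bash
python3 - <<'E'
from h import *
print(r.sign_off()); st()
E
```

```text
the job is handed in; nothing more can be done
None
the job is handed in; nothing more can be done
```

The heavy case is in the return box with the flap shut behind it, and the job is handed in at about 25 s of the 72 s allowed.

- **Finding it:** I lifted all three cases. The right and middle ones pulled about 0.7 N and 0.9 N, and the left one about 2.4 N, so the left case holds the gauge.
- **Posting it:** I stood the case on a long edge on the desk in front of the box. I then took it again by the tail with the tool tilted and put it into the slot short end first, on edge. I let go with about 66 mm inside and it slid the rest of the way by itself, so no push was needed.
- **Last checks:** The wrist picture shows the slot closed by the flap, with no case visible. The two light cases stand in their grooves. The player, tape roll, splicing block and tub look unmoved, though I only compared the pictures by eye. The gripper was clear of everything.
- **Forces:** The highest I read was about 9 N, when setting cases down. I read them only at the end of each move.

None of the checks failed or disagreed with each other. I judged the flap shut from the pictures, as I had no joint reading for it.

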